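Close and lock the sliding jaw of a block fixture

TASK

Close the wooden fixture on the pale block that lies in it and lock it: with the outside of the fingers, push the upright knob along the long leg of its L-shaped slot until it stops at the corner, so that the jaw carries the block up to the fence, then push the knob sideways round the corner to the very end of the short leg. Only push the knob: do not take it between the fingers, do not touch the block with the fingers and do not lift it, and leave the wedge, the strop and the pliers where they lie.

Things in the scene. Friction and masses are not known exactly. Their poses are not given: they have to be found in the camera images.
- fixture: Fixture screwed to the table. Pale wooden base board 230 x 136 x 10 mm: x -112 to +118 mm, y +-68 mm. Origin on the table, y = 0 on the middle line. x axis: the jaw's travel, from the slot plate to the fence (roughly to the robot's right); y axis to the left of that (roughly away from the robot); z up. Low side strips (17 mm high, inner faces at y = +-44 mm) flank the block
- fence (a point): middle of the fence's inner face at its top edge, 44 mm above the table, at fixture x = 98.5 mm: a wooden bar 100 mm long across the far end, against which the block is pushed; axes as the fixture's
- slot_start (a point): middle of the slot at the beginning of the long leg (knob axis when the jaw is fully open), on top of the aluminium slot plate, 36 mm above the table. Plate: fixture x -105 to -5 mm, y +-55 mm, between wooden side rails (y 54 to 65 mm either side, top 38 mm above the table). The slot is 17 mm wide. Axes as the fixture's
- slot_corner (a point): middle of the slot at its corner, 45 mm along +x from slot_start, on the plate's top; axes as the fixture's
- slot_end (a point): middle of the slot at the end of the short leg, 40 mm along +y from slot_corner, on the plate's top; here the knob is locked; axes as the fixture's
- knob_mid (a point): middle of the upright dark wooden knob: cylinder 20 mm in diameter, 39 mm high, from 38.5 to 78 mm above the table, this point 58 mm above the table on its axis. Its 14 mm steel pin runs in the slot with 1.5 mm play to each side; it is captive, always upright and does not turn. Axes as the fixture's
- jaw (a joint): travel of the jaw (and with it the knob) along the fixture's x axis, in m: 0 fully open, about 0.045 (up to 0.0465) at the corner and in the short leg. Stays where it is left; friction about 1.5 N
- knob (a joint): travel of the knob along the fixture's y axis, in m: 0 in the long leg, 0.040 at the end of the short leg (0.0415 against its end wall). Stays where it is left; friction about 1 N
- blank_center (a point): centre of the loose pale lime-wood block, 38 x 62 x 36 mm (own x, y, z), about 45 g, lying on the fixture's base (its underside 10 mm above the table) between jaw and fence; when the jaw is closed it has 0.5 to 3.5 mm play between jaw and fence
- wedge: bystander: loose reddish hardwood wedge, 48 x 110 x 22 mm, on the table beyond the slot-plate end of the fixture; origin under its centre
- strop: bystander: loose brown leather strop on a wooden bar, 46 x 132 x 20 mm, on the table beyond the wedge, farther from the fixture; origin under its centre
- pliers: bystander: loose red-handled pliers, 43 x 151 x 13 mm, on the table beyond the fence end of the fixture; origin under their centre
There are look-alikes about, which are no part of the job. There is more than one size of the part that bears blank_center; the job needs the smallest.

How it is judged (in metres and radians):
On the way:
1. the knob has been pushed along the long leg to the corner (jaw closed) (value of joint jaw above 0.042 m), for 0.1 s.
At the end, for the whole second after the job is handed in: the jaw is closed (more than 42 mm of travel), the knob stands within 4 mm of the end of the short leg, and the block lies flat and at rest between jaw and fence, square to them within 0.12 rad (value of joint jaw above 0.042 m and value of joint knob above 0.036 m and x of blank_center in the frame of fixture between 0.0745 and 0.0815 m and z of blank_center in the frame of fixture below 0.031 m and angle between the x axis of blank_center and the x axis of fixture, either way round below 0.12 rad and linear speed of blank below 0.01 m/s); the robot touches nothing.
It fails at once if the knob was taken between the fingers (horizontal distance between the grasp point and knob_mid below 0.013 m and height (world z) of the grasp point below 0.085 m).
It fails at once if the fingers touched the block (contact force between the fingers and blank above 0.5 N).
It fails at once if the block was lifted (z of blank_center in the frame of fixture above 0.043 m).
It fails at once if a bystander was moved (distance of any of wedge, strop, pliers from where it was at the start of the episode above 0.015 m).
It also fails if it takes over 38 s, if anything falls off the work surface, if the arm or the gripper's body presses on something with over 40 N, if the wrist force passes 120 N, or if a joint passes its speed limit or range.

ROBOT

A 6-joint arm with a two-finger parallel gripper is mounted at the origin on a cart in front of the work surface, level with it; the furniture and walls round the work are solid. World frame = base frame: x ahead of the robot, y to its left, z up, the work surface at z = 0. Lengths are in mm, angles in degrees, forces in N, time in s.
With the tool pointing down it reaches from about 300 to 850 mm from the base axis. Payload 4.2 kg.
Tool frame: the origin (TCP) lies on the mounting face of the last link; the fingertips stand 191 mm ahead of it and the grasp point (between the pads) lies 172 mm ahead of it; z points along the fingers, y is the direction in which the jaws open and shut (so a half turn about z gives the same grasp; the last joint's range is limited). The gripper opens to 91 mm and grips with 3 to 60 N. Pads are 32 mm wide; open, the fingers measure 118 mm over their backs; the gripper's body (76 mm by 178 mm) begins 60 mm behind the grasp point.
Start: joints at [-1.146, 18.312, 89.639, -0, 72.044, -1.146], TCP at [574.998, 0.001, 404.776] pointing down, gripper open.
Joint ranges: [-177.97, 177.97], [-48.28, 115.42], [12.27, 149.76], [-77.06, 257.06], [2.81, 150.46], [-146.56, 146.56]. Speed limits (degrees/s): [147.25, 147.25, 180, 180, 180, 180].

INTERFACE

Orientations are given as [roll, pitch, yaw] about the fixed x, y, z axes, in that order (R = Rz(yaw) Ry(pitch) Rx(roll)).
In Python, from workcell import env gives the robot as it stands.
- The arm moves only by the shell command python3 -m handwheel 'ROWS' [FORCE]. ROWS is JSON, a list of rows, each an object with "gripper": the opening in per cent of the stroke, from 0 (shut) to 100 (fully open); "travel": the shift along the tool's x, y, z in m, a list of three; "twist": the turn about the tool's z in rad. In form: [{"gripper": gripper, "travel": [x, y, z], "twist": twist}, ...]. A call has 1 to 5 rows; each row shifts and turns the commanded pose from where the row before left it, along the tool's axes as they then stand; what a row does not reach is not made up. A row lasts 1/12 s, in which the tool goes at most 41.7 mm and 7.16 degrees, less where a joint would pass 70% of its speed; a pose out of reach is approached as far as the arm can. A call with a gripper value outside its range is refused whole. The fingers move at their own pace and stop on an object; FORCE is the grip in N (left out, the last holds). Time passes only in rows, so rows that do not move let the fingers close. It gives the time, the measured TCP pose, the force and the opening at its end, in the units of the state.
- env.state(): the state, without advancing time (a new reading comes with each control period).
- env.grab_frame(name): name is "scene" or "side" or "wrist"; returns a dict with "frame" (384x512x3 uint8, red, green, blue), "intrinsics" (3x3 intrinsics, pixels), "extrinsics" (4x4, takes a point from camera to world coordinates). Camera axes: x right, y down, z forward; pixel columns grow to the right and rows downward; lengths in mm; the calibration is good to about 2 mm. A picture is of the moment at which its call begins. There is no depth.
- env.job_done(): hands the job in, once; it reports no verdict.
Trained networks look in the newest picture that a camera, given by its name, has taken for a name from the list of things; names that differ only in an ending like _2 or _b are one class to them, and where a whole thing is asked for, a point or a joint stands for the part that bears it (a point fixed in the world has none). Each returns a list of dicts, best first, with "confidence" (0 to 1); they miss things now and then, are a little off and sometimes report something else, mostly with a low value. They report only what shows in the picture. A call takes as long as a camera call. They do not tell look-alikes from the thing itself.
- env.trace(camera, thing): "pixels" (384x512 bool, what is visible of it) and "uv" ([column, row] in pixels, amid what is visible of it).
- env.pinpoint(camera, thing): "uv" ([column, row] in pixels: a listed point, or the origin of a listed thing).
The state is a dict: "time_s": time; "qpos": joint angles; "qvel": joint speeds; "effort": joint torques, N m; "ee_pos": TCP position; "ee_rot": TCP orientation; "force": force on the tool from outside, world axes, zero at the start; "torque": the same for the moment, N m; "gripper_width": finger opening in mm.
Only numpy, scipy, OpenCV 4.12 (cv2) and the standard library are available. Lean on these libraries where they do the work, as an engineer would, in place of code of your own. Each camera call takes 0.05 s, during which the arm holds its last target. There are 200 camera calls.

## Working session

There is one attempt and no reset: what is moved stays moved. The work goes in short steps, Python scripts to look and compute and a shell command to move; the robot and the scene stay as the last step left them, time stands still between calls to the robot, and variables do not carry over. Pictures are saved under pics/ and viewed, about 8 in all and at most 12, crops included, and the job is handed in when it is done.

```bash
mkdir -p pics; cat > h.py <<'E'
from workcell import env
import numpy as np, cv2
def ray(f,uv):
    K=np.array(f["intrinsics"]);T=np.array(f["extrinsics"])
    d=T[:3,:3]@np.linalg.solve(K,[uv[0],uv[1],1.]);return T[:3,3],d
def at(f,uv,z):
    o,d=ray(f,uv);return o+d*(z-o[2])/d[2]
def save(f,n): cv2.imwrite(f"pics/{n}.png",f["frame"][:,:,::-1])
H=dict(fence=44,slot_start=36,slot_corner=36,slot_end=36,knob_mid=58,blank_center=28,fixture=0,wedge=0,strop=0,pliers=0)
E
python3 - <<'E'
from h import *
fs={}
for c in["scene","side","wrist"]:
    f=env.grab_frame(c);save(f,c+"0");fs[c]=f
    for n,z in H.items():
        for d in env.pinpoint(c,n)[:4]:
            print(c,n,np.round(d["uv"]),round(d["confidence"],2),np.round(at(f,d["uv"],z)))
print(env.state())
cv2.imwrite("pics/both0.png",np.hstack([cv2.resize(fs[c]["frame"],(400,300)) for c in["scene","side"]])[:,:,::-1])
E
```

```text
scene fence [303. 186.] 0.94 [ 461. -119.   44.]
scene slot_start [267. 212.] 0.88 [441.  43.  36.]
scene slot_corner [277. 205.] 0.84 [445.   0.  36.]
scene slot_corner [266. 205.] 0.41 [469.  25.  36.]
scene slot_end [272. 196.] 0.96 [488. -19.  36.]
scene knob_mid [268. 205.] 0.43 [444.  39.  58.]
scene blank_center [160. 222.] 0.86 [605. 306.  28.]
scene blank_center [276. 207.] 0.69 [448.   1.  28.]
scene blank_center [292. 190.] 0.55 [481. -93.  28.]
scene fixture [279. 206.] 0.79 [471. -33.   0.]
scene wedge [247. 236.] 0.72 [424. 130.   0.]
scene strop [222. 246.] 0.97 [436. 212.   0.]
scene pliers [245. 234.] 0.68 [436. 128.   0.]
scene pliers [314. 187.] 0.67 [ 476. -185.    0.]
side fence [269. 228.] 0.61 [ 481. -141.   44.]
side slot_start [232. 203.] 0.77 [435.  30.  36.]
side slot_corner [236. 207.] 0.95 [438.   3.  36.]
side slot_end [251. 205.] 0.66 [486.  -3.  36.]
side slot_end [250. 220.] 0.5 [451. -73.  36.]
side knob_mid [232. 195.] 0.42 [438.  40.  58.]
side blank_center [266. 282.] 0.74 [ 392. -319.   28.]
side blank_center [263. 222.] 0.66 [487. -91.  28.]
sid
[... 683 characters left out ...]
rs [193. 302.] 0.62 [ 487. -199.   -0.]
{'time_s': 1.65, 'qpos': array([-1.14689821e+00,  1.83106072e+01,  8.96395391e+01, -1.17261061e-03,
        7.20452057e+01, -1.14724338e+00]), 'qvel': array([-0.0584653 ,  0.06353049, -0.02429688,  0.05108928,  0.02980278,
       -0.01986173]), 'effort': array([-4.01689394e-04, -4.12338889e+01, -2.32225817e+01,  7.27953203e-02,
        3.76854104e-02,  4.84546334e-06]), 'ee_pos': array([ 5.74987629e+02, -1.16676869e-02,  4.04785236e+02]), 'ee_rot': array([1.79995375e+02, 1.20837005e-03, 9.00007066e+01]), 'force': array([ 1.1945653 , -0.77987952,  0.95809867]), 'torque': array([-0.01116879,  0.0028075 , -0.01173088]), 'gripper_width': 91.16159912497143}
```

```bash
python3 -c "
import cv2,numpy as np
w=cv2.imread('pics/wrist0.png')[20:340,60:300]
cv2.imwrite('pics/wcrop.png',cv2.resize(w,None,fx=1.8,fy=1.8,interpolation=2))
"
```

```text
(no output)
```

View pics/wcrop.png

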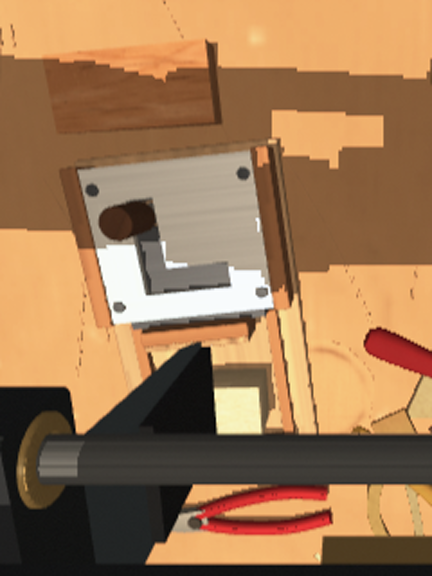

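View pics/both0.png

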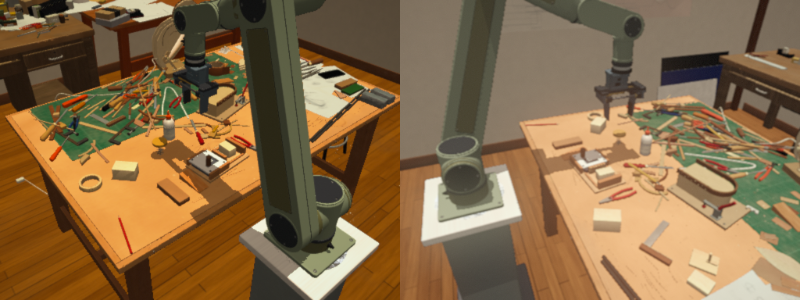

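The wrist crop shows the L-slot with the knob at crop (125,218), i.e. the start of the long leg. The pale block is in the fixture behind the finger at crop (240,400). There are three candidates for the block: wrist (183,241), inside the fixture; scene (160,222), loose on the table; and side (266,282), loose on the table. The one in the fixture fits, because it lies between jaw and fence and looks the smallest. I'm going above the approach side with the fingers shut.

```bash
python3 -m handwheel '[{"gripper":0,"travel":[0.017,-0.027,0.013],"twist":0},{"gripper":0,"travel":[0.017,-0.027,0.013],"twist":0},{"gripper":0,"travel":[0.017,-0.027,0.013],"twist":0},{"gripper":0,"travel":[0.017,-0.027,0.013],"twist":0},{"gripper":0,"travel":[0.017,-0.027,0.013],"twist":0}]' 20
python3 -m handwheel '[{"gripper":0,"travel":[0,0,0],"twist":0},{"gripper":0,"travel":[0,0,0],"twist":0}]'
python3 - <<'E'
from h import *
print({k:np.round(v,1) for k,v in env.state().items() if k in("time_s","ee_pos","ee_rot","gripper_width","force")})
for c in["wrist","scene","side"]:
    f=env.grab_frame(c);save(f,c+"1")
    if c=="wrist":print(np.round(f["extrinsics"],2).tolist())
    for n in["knob_mid","slot_start","slot_corner","slot_end","fence","blank_center","fixture","wedge"]:
        for d in env.pinpoint(c,n)[:2]:
            print(c,n,np.round(d["uv"]),round(d["confidence"],2),np.round(at(f,d["uv"],H[n])))
    for d in env.trace(c,"blank_center")[:3]:
        p=np.argwhere(d["pixels"])[:,::-1]; r=cv2.minAreaRect(p.astype(np.float32)); print(c,"blank",np.round(d["uv"]),d["confidence"],np.round([at(f,q,46)[:2] for q in cv2.boxPoints(r)]).tolist())
E
```

```text
time_s: 2.07
ee_pos: [438.6, 85.5, 339.3]
ee_rot: [180.0, -0.0, 90.0]
force: [0.2, 0.6, -0.8]
gripper_width: 60.8
time_s: 2.23
ee_pos: [438.7, 85.5, 339.4]
ee_rot: [-179.9, 0.0, 90.1]
force: [0.6, 0.1, 1.3]
gripper_width: 47.1
{'time_s': np.float64(2.2), 'ee_pos': array([438.7,  85.5, 339.4]), 'ee_rot': array([-179.9,    0. ,   90.1]), 'force': array([0.6, 0.1, 1.3]), 'gripper_width': np.float64(47.1)}
[[1.0, 0.0, 0.0, 438.19], [0.0, -0.96, -0.27, 162.9], [0.0, 0.27, -0.96, 319.92], [0.0, 0.0, 0.0, 1.0]]
wrist knob_mid [261. 240.] 0.94 [445.  43.  58.]
wrist slot_start [251. 153.] 0.74 [436. 121.  36.]
wrist slot_start [262. 228.] 0.65 [447.  45.  36.]
wrist slot_corner [265. 268.] 0.98 [450.   1.  36.]
wrist slot_end [301. 264.] 0.7 [488.   4.  36.]
wrist fixture [284. 275.] 0.93 [475. -30.  -0.]
wrist wedge [250. 149.] 0.82 [434. 120.   0.]
wrist blank [287. 314.] 0.71 [[453.0, -46.0], [491.0, -46.0], [491.0, -51.0], [453.0, -51.0]]
wrist blank [445.   7.] 0.5 [[578.0, 244.0], [606.0, 244.0], [608.0, 236.0], [580.0, 236.0]]
scene knob_mid [267. 205.] 0.47 [442.  40.  58.]
scene kno
[... 758 characters left out ...]
02.] 0.98 [431.  39.  36.]
side slot_corner [241. 207.] 0.82 [451.  -3.  36.]
side slot_end [267. 226.] 0.41 [ 487. -120.   36.]
side fence [232. 203.] 0.73 [428.  16.  44.]
side fence [231. 198.] 0.65 [436.  45.  44.]
side blank_center [259. 159.] 0.93 [643. 291.  28.]
side blank_center [264. 280.] 0.8 [ 390. -311.   28.]
side fixture [252. 215.] 0.73 [487.  -9.   0.]
side wedge [226. 197.] 0.77 [449. 123.   0.]
side blank [264. 281.] 0.86 [[322.0, -354.0], [363.0, -265.0], [444.0, -305.0], [396.0, -391.0]]
side blank [262. 219.] 0.78 [[450.0, -71.0], [523.0, -73.0], [503.0, -132.0], [433.0, -129.0]]
side blank [255. 156.] 0.7 [[601.0, 351.0], [675.0, 324.0], [604.0, 168.0], [537.0, 194.0]]
```

View pics/wrist1.png

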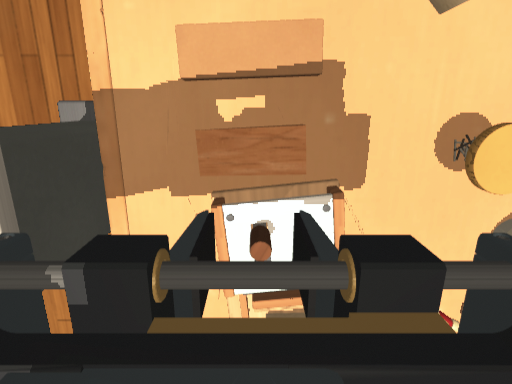

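The wrist view shows the knob at (261,240), the plate seen between the still-closing fingers, and the wedge at (250,149), clear of the tool. Fixture yaw comes out at about -84°. I'm aligning the tool by 6° and coming down behind the knob, with a close look at the block as confirmation.

```bash
python3 -m handwheel '[{"gripper":0,"travel":[0,0.002,0],"twist":-0.105},{"gripper":0,"travel":[0,0,0],"twist":0},{"gripper":0,"travel":[0,0,0.02],"twist":0},{"gripper":0,"travel":[0,0,0.02],"twist":0},{"gripper":0,"travel":[0,0,0.02],"twist":0}]'
python3 -m handwheel '[{"gripper":0,"travel":[0,0,0.02],"twist":0},{"gripper":0,"travel":[0,0,0.02],"twist":0},{"gripper":0,"travel":[0,0,0],"twist":0}]'
python3 - <<'E'
from h import *
im=[]
for c,(u,v) in dict(side=(245,212),scene=(275,205)).items():
    f=env.grab_frame(c);im.append(cv2.resize(f["frame"][v-55:v+55,u-50:u+50],None,fx=4,fy=4,interpolation=cv2.INTER_CUBIC))
    for n in["knob_mid","slot_corner","slot_start"]:
        for d in env.pinpoint(c,n)[:1]: print(c,n,np.round(d["uv"]),round(d["confidence"],2),np.round(at(f,d["uv"],H[n])))
cv2.imwrite("pics/c2.png",np.hstack(im)[:,:,::-1])
f=env.grab_frame("side");i2=[]
E
```

```text
time_s: 4.15
ee_pos: [442.0, 85.0, 279.4]
ee_rot: [179.9, -0.0, 95.9]
force: [-0.1, -0.5, 0.0]
gripper_width: 0.8
time_s: 4.4
ee_pos: [440.7, 84.8, 236.9]
ee_rot: [-179.6, 0.0, 95.9]
force: [0.0, -0.4, -0.6]
gripper_width: 0.5
side knob_mid [231. 196.] 0.54 [431.  34.  58.]
side slot_corner [239. 208.] 0.61 [444.  -3.  36.]
side slot_start [233. 202.] 0.73 [439.  34.  36.]
scene knob_mid [268. 205.] 0.39 [444.  38.  58.]
scene slot_corner [277. 206.] 0.59 [441.   3.  36.]
scene slot_start [266. 212.] 0.65 [440.  46.  36.]
```

View pics/c2.png

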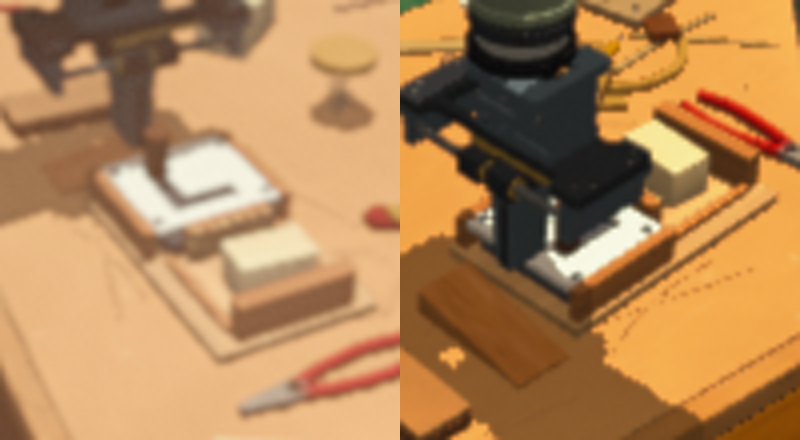

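The crops confirm the block between jaw and fence, with the shut fingers standing clear behind the knob. Now pushing along the long leg.

```bash
python3 -m handwheel '[{"gripper":0,"travel":[-0.006,0,0],"twist":0},{"gripper":0,"travel":[-0.006,0,0],"twist":0},{"gripper":0,"travel":[-0.006,0,0],"twist":0},{"gripper":0,"travel":[-0.006,0,0],"twist":0},{"gripper":0,"travel":[-0.006,0,0],"twist":0}]'
python3 -m handwheel '[{"gripper":0,"travel":[-0.006,0,0],"twist":0},{"gripper":0,"travel":[-0.006,0,0],"twist":0},{"gripper":0,"travel":[-0.006,0,0],"twist":0},{"gripper":0,"travel":[-0.005,0,0],"twist":0}]'
python3 -m handwheel '[{"gripper":0,"travel":[-0.002,0,0],"twist":0},{"gripper":0,"travel":[0,0,0],"twist":0}]'
python3 - <<'E'
from h import *
for c in["wrist","scene","side"]:
    f=env.grab_frame(c)
    if c=="wrist":save(f,c+"2")
    for n in["knob_mid","slot_corner","slot_end"]:
        for d in env.pinpoint(c,n)[:1]: print(c,n,np.round(d["uv"]),round(d["confidence"],2),np.round(at(f,d["uv"],H[n])))
E
```

```text
time_s: 5.27
ee_pos: [445.2, 54.6, 239.9]
ee_rot: [180.0, -0.0, 96.0]
force: [0.1, 2.5, 2.1]
gripper_width: 0.2
time_s: 5.6
ee_pos: [447.7, 31.6, 239.9]
ee_rot: [180.0, -0.0, 96.0]
force: [0.1, 2.6, 2.4]
gripper_width: 0.4
time_s: 5.77
ee_pos: [447.8, 29.7, 239.7]
ee_rot: [-180.0, 0.0, 96.0]
force: [-0.7, 0.4, -0.4]
gripper_width: -0.0
wrist knob_mid [253. 285.] 0.39 [450.   3.  58.]
scene knob_mid [276. 201.] 0.58 [441.   9.  58.]
scene slot_corner [274. 208.] 0.72 [440.  16.  36.]
scene slot_end [270. 200.] 0.73 [479.   1.  36.]
side knob_mid [236. 200.] 0.45 [438.   8.  58.]
side slot_corner [238. 208.] 0.87 [441.  -2.  36.]
side slot_end [254. 205.] 0.96 [494.  -8.  36.]
```

```bash
python3 -m handwheel '[{"gripper":0,"travel":[-0.002,0,0],"twist":0},{"gripper":0,"travel":[-0.001,0,0],"twist":0}]'
python3 -m handwheel '[{"gripper":0,"travel":[-0.001,0,0],"twist":0},{"gripper":0,"travel":[-0.001,0,0],"twist":0}]'
```

```text
time_s: 6.53
ee_pos: [448.1, 27.4, 239.8]
ee_rot: [180.0, -0.0, 96.0]
force: [-1.1, 3.0, -0.2]
gripper_width: 0.6
time_s: 6.7
ee_pos: [448.3, 25.3, 239.8]
ee_rot: [180.0, -0.0, 96.0]
force: [-0.1, 1.9, -0.3]
gripper_width: 0.6
```

```bash
python3 -m handwheel '[{"gripper":0,"travel":[-0.001,0,0],"twist":0},{"gripper":0,"travel":[-0.001,0,0],"twist":0}]'
python3 -m handwheel '[{"gripper":0,"travel":[-0.001,0,0],"twist":0},{"gripper":0,"travel":[-0.0005,0,0],"twist":0}]'
```

```text
time_s: 6.87
ee_pos: [448.5, 23.3, 239.8]
ee_rot: [180.0, -0.0, 96.0]
force: [-0.5, 1.8, 0.5]
gripper_width: 0.2
time_s: 7.03
ee_pos: [448.6, 22.4, 239.8]
ee_rot: [180.0, -0.1, 95.9]
force: [-0.8, 8.3, 1.4]
gripper_width: 0.0
```

The force rose to 8 N with the tool at y=22.4, so the jaw is at its stop. Backing off and going round to the near side of the knob.

```bash
python3 -m handwheel '[{"gripper":0,"travel":[0.008,0,0],"twist":0},{"gripper":0,"travel":[0,-0.02,0],"twist":0},{"gripper":0,"travel":[0,-0.022,0],"twist":0},{"gripper":0,"travel":[-0.016,0,0],"twist":0},{"gripper":0,"travel":[-0.016,0,0],"twist":0}]'
python3 -m handwheel '[{"gripper":0,"travel":[0,0,0],"twist":0}]'
python3 - <<'E'
from h import *
im=[]
for c,(u,v) in dict(side=(245,212),scene=(275,205)).items():
    f=env.grab_frame(c);im.append(cv2.resize(f["frame"][v-50:v+50,u-50:u+50],None,fx=4,fy=4,interpolation=cv2.INTER_CUBIC))
    for n in["knob_mid","slot_corner","slot_end"]:
        for d in env.pinpoint(c,n)[:1]: print(c,n,np.round(d["uv"]),round(d["confidence"],2),np.round(at(f,d["uv"],H[n])))
cv2.imwrite("pics/c3.png",np.hstack(im)[:,:,::-1])
E
```

```text
time_s: 7.45
ee_pos: [408.1, -6.3, 239.7]
ee_rot: [-179.9, 0.0, 96.2]
force: [0.6, 0.3, -0.8]
gripper_width: 0.3
time_s: 7.53
ee_pos: [409.5, -7.6, 240.0]
ee_rot: [179.9, 0.1, 96.0]
force: [-0.0, -0.0, 0.8]
gripper_width: 0.4
side knob_mid [240. 202.] 0.41 [447.  -2.  58.]
side slot_corner [238. 208.] 0.73 [441.  -6.  36.]
scene knob_mid [221. 245.] 0.57 [390. 243.  58.]
scene slot_corner [274. 204.] 0.71 [455.   4.  36.]
scene slot_end [267. 199.] 0.89 [487.   4.  36.]
```

View pics/c3.png

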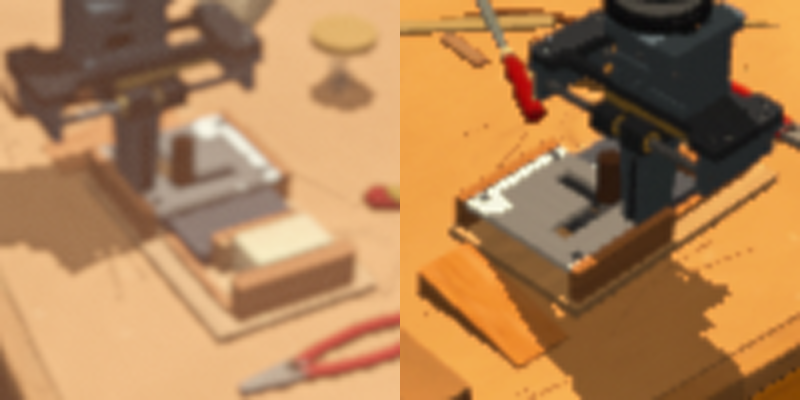

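Both crops show the knob at the corner, the jaw carried up to the block, and the fingers on the near side of the knob. Pushing sideways.

```bash
python3 -m handwheel '[{"gripper":0,"travel":[0,0.007,0],"twist":0},{"gripper":0,"travel":[0,0.007,0],"twist":0},{"gripper":0,"travel":[0,0.006,0],"twist":0},{"gripper":0,"travel":[0,0.006,0],"twist":0},{"gripper":0,"travel":[0,0.006,0],"twist":0}]'
python3 -m handwheel '[{"gripper":0,"travel":[0,0.006,0],"twist":0},{"gripper":0,"travel":[0,0.006,0],"twist":0},{"gripper":0,"travel":[0,0.005,0],"twist":0},{"gripper":0,"travel":[0,0.003,0],"twist":0}]'
python3 -m handwheel '[{"gripper":0,"travel":[0,0.002,0],"twist":0},{"gripper":0,"travel":[0,0.001,0],"twist":0}]'
python3 -m handwheel '[{"gripper":0,"travel":[0,0.001,0],"twist":0},{"gripper":0,"travel":[0,0,0],"twist":0}]'
```

```text
time_s: 8.35
ee_pos: [441.8, -2.9, 239.7]
ee_rot: [-180.0, -0.0, 96.0]
force: [-2.7, 0.1, 1.7]
gripper_width: 0.6
time_s: 8.68
ee_pos: [461.9, -0.9, 239.7]
ee_rot: [180.0, -0.0, 96.0]
force: [-1.1, 0.6, 0.7]
gripper_width: 0.6
time_s: 8.85
ee_pos: [464.4, -0.6, 239.7]
ee_rot: [180.0, -0.0, 96.0]
force: [-0.8, -0.0, 0.7]
gripper_width: 0.2
time_s: 9.02
ee_pos: [465.1, -0.6, 239.8]
ee_rot: [180.0, 0.0, 96.0]
force: [-0.5, 1.3, 0.4]
gripper_width: 0.9
```

Not at the wall yet, so I'm continuing in small steps.

```bash
python3 -m handwheel '[{"gripper":0,"travel":[0,0.001,0],"twist":0},{"gripper":0,"travel":[0,0.001,0],"twist":0}]'
python3 -m handwheel '[{"gripper":0,"travel":[0,0.001,0],"twist":0},{"gripper":0,"travel":[0,0.0005,0],"twist":0}]'
```

```text
time_s: 9.18
ee_pos: [466.9, -0.4, 239.7]
ee_rot: [-180.0, -0.0, 96.0]
force: [-0.6, 0.4, 0.5]
gripper_width: 0.7
time_s: 9.35
ee_pos: [468.7, -0.2, 239.8]
ee_rot: [180.0, -0.0, 96.0]
force: [-1.8, 0.1, 0.4]
gripper_width: 0.5
```

```bash
python3 -m handwheel '[{"gripper":0,"travel":[0,0.001,0],"twist":0},{"gripper":0,"travel":[0,0.0005,0],"twist":0}]'
python3 -m handwheel '[{"gripper":0,"travel":[0,0.001,0],"twist":0},{"gripper":0,"travel":[0,0.0005,0],"twist":0}]'
```

```text
time_s: 9.52
ee_pos: [469.9, -0.0, 239.7]
ee_rot: [-179.9, -0.0, 96.0]
force: [-3.1, 0.4, 2.1]
gripper_width: 0.4
time_s: 9.68
ee_pos: [470.6, 0.1, 239.6]
ee_rot: [-179.8, -0.0, 96.0]
force: [-6.3, -0.8, 3.7]
gripper_width: 0.4
```

```bash
python3 -m handwheel '[{"gripper":0,"travel":[0,0.001,0],"twist":0},{"gripper":0,"travel":[0,0,0],"twist":0}]'
python3 -m handwheel '[{"gripper":0,"travel":[0,-0.02,0],"twist":0},{"gripper":0,"travel":[0,-0.03,0],"twist":0},{"gripper":0,"travel":[0.02,-0.02,-0.03],"twist":0},{"gripper":0,"travel":[0.02,0,-0.03],"twist":0},{"gripper":0,"travel":[0.02,0,-0.03],"twist":0}]'
python3 -m handwheel '[{"gripper":0,"travel":[0.02,-0.02,-0.03],"twist":0},{"gripper":0,"travel":[0.02,-0.02,-0.02],"twist":0},{"gripper":0,"travel":[0,0,0],"twist":0},{"gripper":0,"travel":[0,0,0],"twist":0}]'
python3 - <<'E'
from h import *
im=[]
for c,(u,v) in dict(side=(245,212),scene=(275,205)).items():
    f=env.grab_frame(c);im.append(cv2.resize(f["frame"][v-50:v+50,u-50:u+50],None,fx=4,fy=4,interpolation=cv2.INTER_CUBIC))
    for n in["knob_mid","slot_corner","slot_end","blank_center","wedge","pliers","strop"]:
        for d in env.pinpoint(c,n)[:2]: print(c,n,np.round(d["uv"]),round(d["confidence"],2),np.round(at(f,d["uv"],H[n])))
cv2.imwrite("pics/c4.png",np.hstack(im)[:,:,::-1])
f=env.grab_frame("wrist")
for n in["knob_mid","slot_corner","slot_end","blank_center","fence"]:
        for d in env.pinpoint("wrist",n)[:2]: print("wrist",n,np.round(d["uv"]),round(d["confidence"],2),np.round(at(f,d["uv"],H[n])))
save(f,"wrist4")
E
```

```text
time_s: 9.85
ee_pos: [471.0, 0.1, 239.6]
ee_rot: [-179.7, -0.0, 96.0]
force: [-7.3, -1.0, 6.2]
gripper_width: 0.8
time_s: 10.27
ee_pos: [395.7, 52.8, 330.8]
ee_rot: [180.0, 0.0, 95.9]
force: [1.4, 0.3, 0.8]
gripper_width: 0.7
time_s: 10.6
ee_pos: [352.5, 88.7, 381.1]
ee_rot: [179.7, -0.0, 96.2]
force: [-0.3, 0.3, -0.1]
gripper_width: 0.4
side knob_mid [250. 199.] 0.46 [482.   0.  58.]
side slot_corner [240. 205.] 0.65 [453.   7.  36.]
side slot_end [254. 205.] 0.65 [495.  -7.  36.]
side blank_center [258. 158.] 0.76 [643. 301.  28.]
side blank_center [266. 226.] 0.73 [ 487. -108.   28.]
side wedge [224. 197.] 0.57 [439. 124.   0.]
side pliers [275. 252.] 0.9 [ 478. -195.    0.]
side strop [213. 184.] 0.79 [432. 217.   0.]
scene knob_mid [265. 207.] 0.58 [439.  52.  58.]
scene knob_mid [270. 193.] 0.45 [482.  -3.  58.]
scene slot_corner [274. 206.] 0.6 [448.   8.  36.]
scene slot_end [268. 198.] 0.64 [487.  -0.  36.]
scene slot_end [264. 212.] 0.46 [445.  49.  36.]
scene blank_center [296. 188.] 0.73 [ 483. -114.   28.]
scene blank_center [160. 219.] 0.68 [615. 300.  28.]
scene wedge [246. 235.] 0.73 [430. 128.   0.]
scene pliers [314. 185.] 0.63 [ 483. -197.    0.]
scene pliers [275. 206.] 0.15 [482. -25.   0.]
scene strop [223. 247.] 0.94 [431. 211.  -0.]
wrist slot_end [362. 263.] 0.71 [491.   1.  36.]
```

View pics/c4.png

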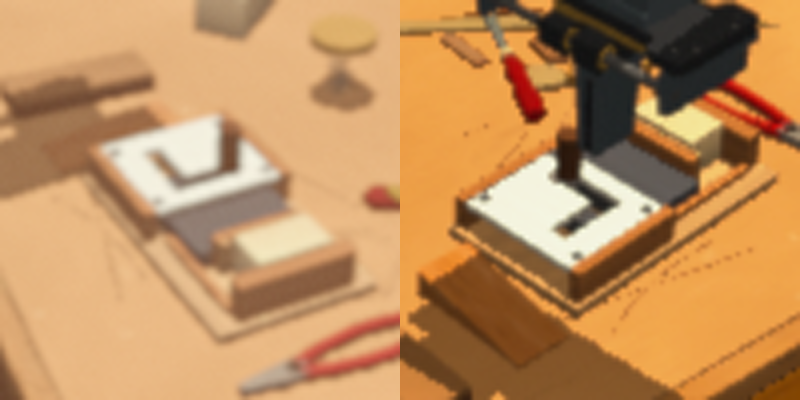

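View pics/wrist4.png

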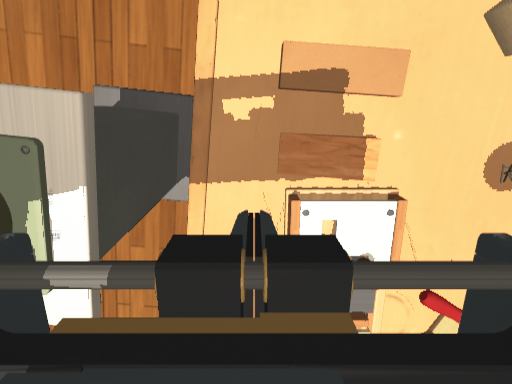

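The crops show the jaw closed, the block square between jaw and fence, and the knob in the short leg at about side (250,199). To be sure it is right at the end, I'll look once from above.

```bash
python3 -m handwheel '[{"gripper":0,"travel":[-0.034,0.02,-0.004],"twist":0},{"gripper":0,"travel":[-0.034,0.02,-0.004],"twist":0},{"gripper":0,"travel":[-0.034,0.02,-0.004],"twist":0},{"gripper":0,"travel":[-0.034,0.02,-0.004],"twist":0},{"gripper":0,"travel":[-0.034,0.02,-0.004],"twist":0}]'
python3 -m handwheel '[{"gripper":0,"travel":[0,0,0],"twist":0},{"gripper":0,"travel":[0,0,0],"twist":0}]'
python3 - <<'E'
from h import *
f=env.grab_frame("wrist")
for n in["knob_mid","slot_start","slot_corner","slot_end","blank_center","fence"]:
        for d in env.pinpoint("wrist",n)[:2]: print("wrist",n,np.round(d["uv"]),round(d["confidence"],2),np.round(at(f,d["uv"],H[n])))
for d in env.trace("wrist","knob_mid")[:1]:print(d["uv"],d["confidence"])
T=np.linalg.inv(f["extrinsics"])
def pr(p):
    q=np.array(f["intrinsics"])@(T@[*p,1])[:3];return q[:2]/q[2]
u,v=pr([480,10,36]).astype(int);print(u,v)
v=max(v,60)
cv2.imwrite("pics/c5.png",cv2.resize(f["frame"][max(0,v-60):v+60,u-80:u+80],None,fx=5,fy=5,interpolation=2)[:,:,::-1])
E
```

```text
time_s: 12.12
ee_pos: [470.7, -72.1, 400.0]
ee_rot: [180.0, -0.0, 96.0]
force: [0.7, 1.5, 0.8]
gripper_width: 0.4
time_s: 12.28
ee_pos: [470.8, -71.8, 399.4]
ee_rot: [-180.0, -0.0, 95.8]
force: [-0.1, 0.0, -0.5]
gripper_width: 0.2
wrist knob_mid [282. 112.] 0.81 [493.   3.  58.]
wrist slot_start [241.  66.] 0.92 [445.  44.  36.]
wrist slot_start [258. 136.] 0.17 [472. -26.  36.]
wrist slot_end [277. 113.] 0.94 [490.   1.  36.]
wrist blank_center [267. 205.] 0.91 [ 491. -109.   28.]
wrist blank_center [243.  66.] 0.7 [448.  45.  28.]
wrist fence [258. 221.] 0.59 [ 482. -124.   44.]
[283.7, 112.5] 0.57
269 103
```

View pics/c5.png

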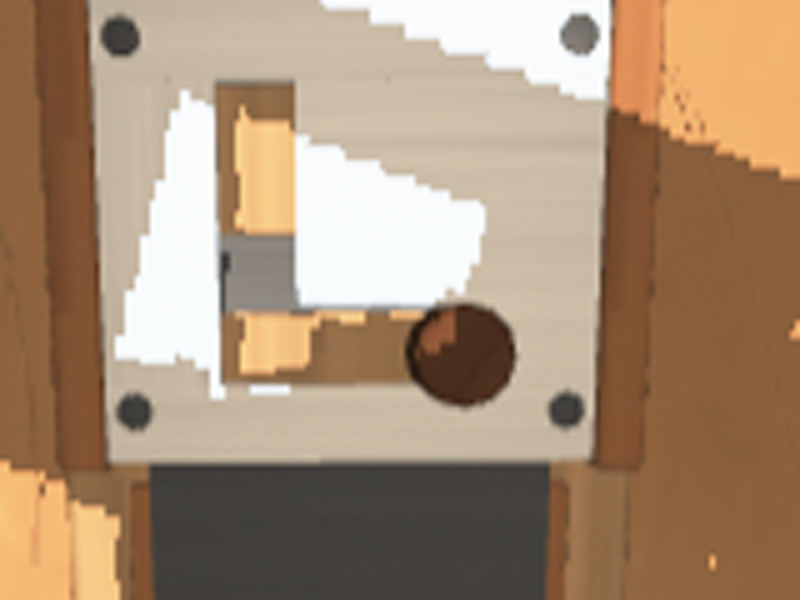

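```bash
python3 -c "
from workcell import env
print(env.job_done())"
```

```text
the job is handed in; nothing more can be done
None
```

The fixture is closed and locked on the block, and I handed the job in at about 12.5 s. With the fingers shut, I pushed the knob along the long leg with their edges to the stop (force rose to 8 N). I then went round and pushed it sideways with the finger backs to the end of the short leg (about 7 N).

**Knob:** the view from above shows it about 41 mm along the short leg, and it needs at least 36 mm. The wrist detector puts it at (493, 3), against about (490, 2) for the slot end. The side and scene cameras read about 10 mm lower in x, at (482, 0) and (482, -3), but their detections had low confidence and already read a few millimetres low at the start. I relied on the view from above and the force. That force rose more gradually than at the corner, with up to 6 N of it upward.

**Jaw and block:** the crops show the jaw closed and the block flat and square between jaw and fence. I did not measure the block's angle or its position between jaw and fence in numbers.

**Bystanders and contact:** the wedge, strop and pliers read in the same places as at the start, within detector scatter of about 12 mm. The arm finished clear of everything.

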